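# Feel round the bead line of a scooter tyre

## Task

A tyre has just been fitted to the scooter wheel lying on the bench; check that its bead has seated evenly. With the fingers closed, put the fingertips lightly on the pale raised line moulded round the tyre's upper side, next to the valve with the red cap, and run them along that line clockwise (seen from above) one full turn, without lifting off on the way, until they are back at the valve; then lift clear. Only stroke it: do not press hard, do not shift or lift the wheel, and leave the other things on the bench where they lie.

Things in the scene. Friction and masses are not known exactly. Their poses are not given: they have to be found in the camera images.
- wheel: scooter wheel with black air-filled tyre lying flat on the bench, 216 mm across, 52 mm thick, 1.4 kg, loose. Origin: centre of its underside, on the bench; z up; its x points from the hub to the valve. The moulded line is a pale raised rubber ring on top, concentric with the wheel: middle at 78 mm radius, 6 mm wide, flat top 52 mm above the bench, the wheel's highest part
- valve (a point): tip of the red valve cap, between the wheel's hub and rim, 38 mm from the wheel's axis along its x and 46 mm above the bench
- line_start (a point): point of the moulded line next to the valve, on its top, 78 mm from the wheel's axis along its x: the turn starts and ends here. The line stands 3 mm proud of the sidewall outside it and 7 mm above the silver rim lip inside it; it yields about 1 mm for every 5 N of push
- tin: round white plastic patch tin with clip-on lid, 95 mm across, 60 mm tall. Bystander; origin at the middle of its underside
- lever: yellow plastic tyre lever, 125 x 17 x 10 mm, lying along its x. Bystander; origin at the middle of its underside
- scraper: steel scraper with wooden handle, 185 x 50 x 16 mm, lying along its x, blade to +x. Bystander; origin at the middle of its underside
- gauge: black round pressure gauge lying face up, dial 64 mm across, 34 mm tall, brass stem and black chuck to its +x, 94 mm from its centre. Bystander; origin at the middle of its underside
- key: aluminium valve core key, a small cross 68 x 30 x 9 mm, long along its x. Bystander; origin at the middle of its underside
- bowl: steel small-parts bowl, 100 mm across, 35 mm tall. Bystander; origin at the middle of its underside
- spanner: steel spanner, 160 mm long, lying along its x. Bystander; origin at the middle of its underside

How it is judged:
By the outcome, as a careful person would: the job done as asked, in the order asked, and still so for the second after the job is handed in, with the robot touching nothing.
It also fails if it takes over 61 s, if anything falls off the work surface, if the arm or the gripper's body presses on something with over 40 N, if the wrist force passes 120 N, or if a joint passes its speed limit or range.

## Robot

A 6-joint arm with a two-finger parallel gripper is mounted at the origin on the work surface. World frame = base frame: x ahead of the robot, y to its left, z up, the work surface at z = 0. Lengths are in m, angles in rad, forces in N, time in s.
With the tool pointing down it reaches from about 0.4 to 0.825 m from the base axis. Payload 7 kg.
Tool frame: the origin (TCP) lies between the finger pads, 19 mm behind the fingertips; this is the grasp point; z points along the fingers, y is the line along which they close (so a half turn about z gives the same grasp; the last joint's range is limited). The gripper opens to 88 mm and grips with 3 to 60 N. Pads are 19 mm wide; open, the fingers measure 130 mm over their backs; the gripper's body (78 mm by 193 mm) begins 47 mm behind the grasp point.
Start: joints at [1.494, 0.359, 0.012, 0, -1.224, -0.288], TCP at [0.241, 0.631, 0.245] pointing down, gripper open.
Joint ranges: [-3.07, 3.07], [-1.43, 2.12], [-1.02, 1.25], [-3.03, 1.67], [-3.05, -0], [-3.03, 3.03]. Speed limits (rad/s): [2.39, 2.39, 3.01, 3.14, 3.14, 3.14].

## Interface

Orientations are given as a rotation vector (axis times angle).
In Python, from rig import state, get_image, job_done gives the robot as it stands.
- The arm moves only by the shell command python3 -m crank 'ROWS' [FORCE]. ROWS is a JSON object of lists of equal length, an entry for each row: "gripper": the finger opening in mm, from 0 to 87.6; "dp": the shift along the tool's x, y, z in units of 30 mm (1.0 is 30 mm), a list of three; "spin": the turn about the tool's z in units of 10 degrees (1.0 is 10 degrees). A call has 1 to 8 rows; each row shifts and turns the commanded pose from where the row before left it, along the tool's axes as they then stand; what a row does not reach is not made up. A row lasts 1/8 s, in which the tool goes at most 62.5 mm and 10.7 degrees, less where a joint would pass 70% of its speed; a pose out of reach is approached as far as the arm can. A call is refused whole if a number of a shift passes 1 or a number of a turn 1, either way. A call with a gripper value outside its range is refused whole. The fingers move at their own pace and stop on an object; FORCE is the grip in N (left out, the last holds). Time passes only in rows, so rows that do not move let the fingers close. It gives the time, the measured TCP pose, the force, the opening and the grip force at its end, in the units of the state.
- state(): the state, without advancing time (a new reading comes with each control period).
- get_image(name): name is "scene" or "side" or "wrist"; returns a dict with "img" (400x640x3 uint8, blue, green, red), "fov_y" (degrees; the focal length in pixels is half the picture's height over the tangent of half this angle, whatever the lens; pixels are square), "cx", "cy" (the principal point, pixels), "rvec" (rotation vector, rad) and "tvec" (3), from world to camera coordinates, as OpenCV has them. Camera axes: x right, y down, z forward; pixel columns grow to the right and rows downward; lengths in m; the calibration is good to about 2 mm. A picture is of the moment at which its call begins. There is no depth.
- job_done(): hands the job in; it is judged then, once.
The state is a dict: "time": time; "joint_pos": joint angles; "joint_vel": joint speeds; "effort": joint torques, N m; "ee_pos": TCP position; "eef_rot": TCP orientation; "contact_force": force on the tool from outside, world axes, zero at the start; "ft_torque": the same for the moment, N m; "grip_width": finger opening in m; "gripper_force": force on a finger pad.
Only numpy, scipy, OpenCV 4.12 (cv2) and the standard library are available. Lean on these libraries where they do the work, as an engineer would, in place of code of your own. Each camera call takes 0.05 s, during which the arm holds its last target. There are 200 camera calls.

## Working session

There is one attempt and no reset: what is moved stays moved. The work goes in short steps, Python scripts to look and compute and a shell command to move; the robot and the scene stay as the last step left them, time stands still between calls to the robot, and variables do not carry over. Pictures are saved under pics/ and viewed, at most 10 in all, crops included, and the job is handed in when it is done.

```bash
mkdir -p pics; ls
cat > h.py <<'E'
import numpy as np,cv2
from rig import state,get_image
def cam(n):
    d=get_image(n); R=cv2.Rodrigues(np.array(d['rvec'],float))[0]; t=np.array(d['tvec'],float).ravel()
    f=200/np.tan(np.radians(d['fov_y'])/2); return d['img'],R,t,f,d['cx'],d['cy']
def onplane(c,u,v,z):
    _,R,t,f,cx,cy=c; r=R.T@np.array([(u-cx)/f,(v-cy)/f,1]); o=-R.T@t
    return o+r*(z-o[2])/r[2]
def proj(c,p):
    _,R,t,f,cx,cy=c; q=R@np.array(p)+t; return f*q[0]/q[2]+cx,f*q[1]/q[2]+cy
E
python3 - <<'E'
from h import *
s=state(); print({k:np.round(v,3).tolist() for k,v in s.items()})
for n in('scene','side','wrist'):
    c=cam(n); cv2.imwrite(f'pics/{n}0.png',c[0]); print(n,(-c[1].T@c[2]).round(3),c[3:])
E
```

```text
pics
{'time': 0.0, 'joint_pos': [1.494, 0.359, 0.011, -0.0, -1.224, -0.288], 'joint_vel': [-0.0, -0.002, 0.001, 0.002, -0.002, -0.0], 'effort': [-0.001, -58.272, 29.305, 6.997, 0.007, -0.0], 'ee_pos': [0.241, 0.63, 0.244], 'eef_rot': [3.088, -0.57, -0.0], 'contact_force': [0.054, 0.148, 0.1], 'ft_torque': [-0.005, -0.004, 0.043], 'gripper_force': 0.0, 'grip_width': 0.087}
scene [ 1.17  -0.46   0.843] (np.float64(393.7380508337987), 318.7694693941599, 204.90372886302973)
side [ 0.371 -1.248  0.98 ] (np.float64(500.8386809982376), 326.98982664929844, 196.62645297427417)
wrist [0.313 0.603 0.384] (np.float64(277.70402726894895), 318.2511600113316, 201.74450704534377)
```

View pics/scene0.png

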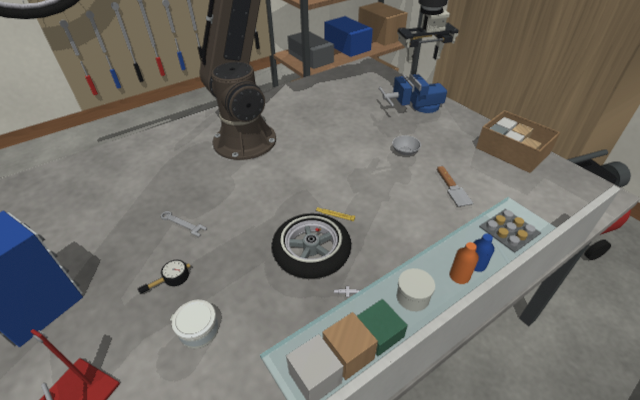

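View pics/side0.png

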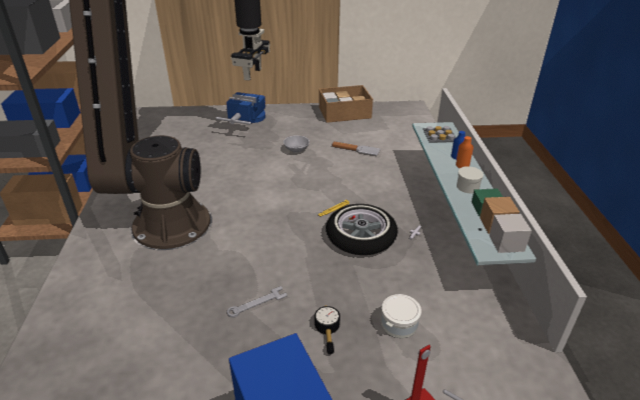

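The scene view shows the wheel hub at about (311,240) and the red cap at about (318,230). In the side view they are at about (362,223) and (352,217). The lever lies close to the wheel and the key is just in front of it.

Run:
```python
from h import *
C={n:cam(n) for n in('scene','side')}
box={'scene':(265,205,360,285),'side':(320,198,402,258)}
P=[];U=[]
for n,c in C.items():
    x0,y0,x1,y1=box[n]; im=c[0][y0:y1,x0:x1].astype(int)
    b,g,r=im[...,0],im[...,1],im[...,2]
    m=(r>g+50)&(r>b+50); v,u=np.nonzero(m); 
    k=(r-g)[m]<1e9
    uv=(u.mean()+x0,v.mean()+y0); print(n,'red',m.sum(),uv,onplane(c,*uv,.046).round(4))
    A=c[1]; q=np.array([(uv[0]-c[4])/c[3],(uv[1]-c[5])/c[3],1])
    for i in(0,1):
        row=q[i]*A[2]-A[i]; P.append(row); U.append(-(q[i]*c[2][2]-c[2][i]))
    print('hub',onplane(c,*{'scene':(311,240),'side':(362,223)}[n],.046).round(4))
    cr=c[0][y0:y1,x0:x1]; cv2.imwrite(f'pics/{n}c.png',cv2.resize(cr,None,fx=4,fy=4,interpolation=cv2.INTER_CUBIC))
print('tri',np.linalg.lstsq(np.array(P),np.array(U),rcond=None)[0])
a=cv2.imread('pics/scenec.png');b=cv2.imread('pics/sidec.png');b=cv2.copyMakeBorder(b,0,a.shape[0]-b.shape[0],0,0,0)
cv2.imwrite('pics/both.png',np.hstack([a,b]))
```

```text
scene red 9 (np.float64(316.6666666666667), np.float64(229.11111111111111)) [ 0.5609 -0.0574  0.046 ]
hub [ 0.5844 -0.0921  0.046 ]
side red 8 (np.float64(353.375), np.float64(216.5)) [ 0.5566 -0.0576  0.046 ]
hub [ 0.5784 -0.0907  0.046 ]
tri [ 0.55752914 -0.05487679  0.04280129]
```

View pics/both.png

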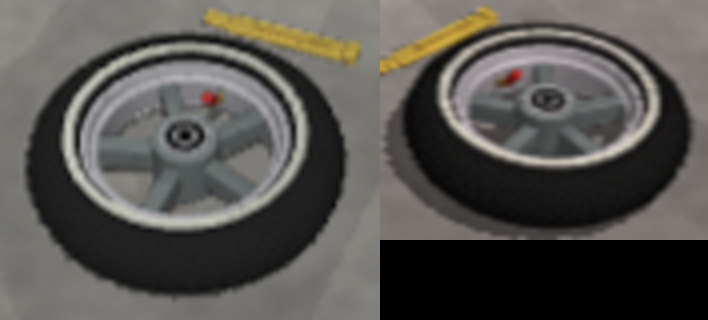

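```bash
python3 -m crank '{"gripper":[0,0,0,0,0,0,0,0],"dp":[[0.9,1,0],[0.9,1,0],[0.9,1,0],[0.9,1,0],[0.9,1,0],[0.9,1,0],[0.9,1,0],[0.9,1,0]],"spin":[0,0,0,0,0,0,0,0]}' 20
python3 -m crank '{"gripper":[0,0,0,0,0,0,0,0],"dp":[[0.9,1,0],[0.9,1,0],[0.9,1,0],[0.9,1,0],[0.9,1,0],[0.9,1,0],[0.9,1,0],[0.9,1,0]],"spin":[0,0,0,0,0,0,0,0]}'
python3 -m crank '{"gripper":[0,0,0,0,0],"dp":[[0.9,1,0.5],[0.9,1,0.5],[0.4,0.4,0.5],[0,0,0.5],[0,0,0]],"spin":[0,0,0,0,0]}'
python3 - <<'E'
from h import *
c=cam('wrist'); cv2.imwrite('pics/w1.png',c[0]); print((-c[1].T@c[2]).round(4),c[1].round(3))
s=state();print(s['time'],s['ee_pos'],s['contact_force'])
E
```

```text
time: 1.25
ee_pos: [0.3572, 0.328, 0.2455]
eef_rot: [-3.089, 0.569, -0.0]
contact_force: [1.0, -0.3, 0.4]
grip_width: 0.0128
gripper_force: 0.0
time: 2.25
ee_pos: [0.4734, 0.0267, 0.2456]
eef_rot: [-3.089, 0.57, -0.001]
contact_force: [1.0, 0.7, 0.4]
grip_width: 0.0004
gripper_force: 0.0
time: 2.88
ee_pos: [0.5081, -0.0624, 0.1841]
eef_rot: [3.089, -0.57, -0.004]
contact_force: [0.2, 0.4, 0.6]
grip_width: -0.0003
gripper_force: 0.0
[ 0.581  -0.0901  0.3233] [[-0.356 -0.934  0.   ]
 [-0.894  0.341  0.289]
 [-0.271  0.103 -0.957]]
2.925 [ 0.50872016 -0.06215337  0.18510197] [ 0.01043676  0.83577176 -0.24772192]
```

View pics/w1.png

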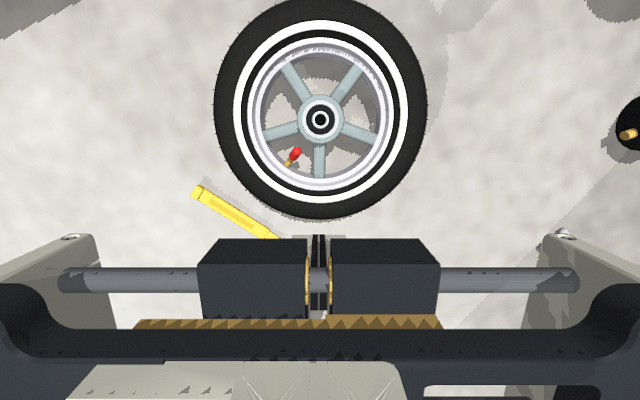

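The wrist view shows the ring centred near (320,111), spanning u 233–407, and the red cap near (296,153). The lever is clear of the wheel. I'll fit the ring next.

```bash
cat > fit.py <<'E'
from h import *
from scipy.optimize import least_squares
def fit(c,c0,z=.052):
    im=c[0].astype(int); pts=[]
    for a in np.radians(np.arange(0,360,3)):
        rr=np.arange(.066,.090,.0005); uv=[proj(c,[c0[0]+r*np.cos(a),c0[1]+r*np.sin(a),z]) for r in rr]
        if min(min(p) for p in uv)<0 or max(p[0] for p in uv)>639 or max(p[1] for p in uv)>230: continue
        g=np.array([im[int(round(v)),int(round(u))].min() for u,v in uv]); w=g>150
        # largest run
        lab=np.split(np.nonzero(w)[0],np.nonzero(np.diff(np.nonzero(w)[0])>1)[0]+1); lab=max(lab,key=len)
        if 8<=len(lab)<=20: r=rr[lab].mean(); pts.append([c0[0]+r*np.cos(a),c0[1]+r*np.sin(a)])
    pts=np.array(pts); f=lambda p:np.hypot(*(pts-p[:2]).T)-p[2]
    s=least_squares(f,[*c0,.078],loss='soft_l1',f_scale=.001); return s.x,len(pts),np.abs(f(s.x)).mean()
E
python3 - <<'E'
from fit import *
c=cam('wrist')
x=[.58,-.091,.078]
for _ in range(3): x,n,e=fit(c,x[:2]); print(x.round(4),n,e)
im=c[0][:230].astype(int); m=(im[...,2]>im[...,1]+80)&(im[...,2]>im[...,0]+80); v,u=np.nonzero(m); print(len(u),u.mean(),v.mean())
p=onplane(c,u.mean(),v.mean(),.046); d=p[:2]-x[:2]; print(p,np.hypot(*d),np.degrees(np.arctan2(d[1],d[0])))
for C in('scene','side'):
    k=cam(C); print(C,[np.round(proj(k,[x[0]+.078*np.cos(a),x[1]+.078*np.sin(a),.052])) for a in np.arange(4)*np.pi/2])
print(state()['ee_pos'],state()['eef_rot'])
E
```

```text
[ 0.5791 -0.0911  0.078 ] 120 0.00018495981384398266
[ 0.579  -0.0912  0.078 ] 120 0.00016002673530484285
[ 0.5791 -0.0912  0.078 ] 120 0.00013786265652483362
109 295.3761467889908 153.58715596330276
[ 0.55803303 -0.05646099  0.046     ] 0.040629253544929085 121.15870738143123
scene [array([327., 256.]), array([334., 225.]), array([294., 220.]), array([285., 250.])]
side [array([388., 220.]), array([359., 206.]), array([336., 223.]), array([366., 239.])]
[ 0.50945333 -0.06198444  0.18616242] [-3.08944716e+00  5.67678337e-01 -2.03472994e-03]
```

The fit gives a radius of 78.0 mm at z = 52 mm, which confirms the height. The centre is (0.579,-0.091) and the valve lies at 121°. I'll move above line_start and come down to about 8 mm clearance.

```bash
python3 -m crank '{"gripper":[0,0,0,0,0,0,0,0],"dp":[[0.2,-0.75,0],[0.27,-0.78,0],[0,0,1],[0,0,1],[0,0,0.8],[0,0,0.4],[0,0,0.2],[0,0,0]],"spin":[0,0,0,0,0,0,0,0]}' 
python3 -m crank '{"gripper":[0,0],"dp":[[0,0,0],[0,0,0]],"spin":[0,0]}'
python3 - <<'E'
from fit import *
P=[];F=[]
for _ in range(6):
    c=cam('wrist'); s=state(); P.append(s['ee_pos']);F.append(s['contact_force'])
print(np.mean(P,0).round(4),np.std(P,0).round(4),np.mean(F,0).round(2),np.std(F,0).round(2))
print((-c[1].T@c[2]).round(4)); cv2.imwrite('pics/w2.png',c[0])
k=cam('side')[0][150:270,290:430]; j=cam('scene')[0][150:270,250:390]
cv2.imwrite('pics/s2.png',cv2.resize(np.hstack([k,j]),None,fx=2.8,fy=2.8,interpolation=cv2.INTER_CUBIC))
E
```

```text
time: 4.08
ee_pos: [0.5391, -0.0246, 0.0836]
eef_rot: [-3.09, 0.569, -0.0]
contact_force: [-0.0, -0.4, 0.3]
grip_width: 0.0004
gripper_force: 0.0
time: 4.32
ee_pos: [0.5391, -0.0249, 0.0841]
eef_rot: [-3.089, 0.57, -0.002]
contact_force: [0.7, 0.9, 0.4]
grip_width: 0.0005
gripper_force: 0.0
[ 0.5388 -0.025   0.0837] [0.0001 0.     0.0002] [ 0.09 -0.21 -0.21] [0.79 0.56 0.4 ]
[ 0.6113 -0.0527  0.223 ]
```

View pics/s2.png

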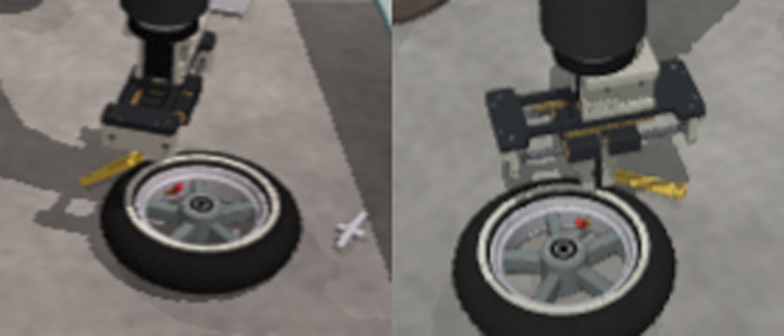

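View pics/w2.png

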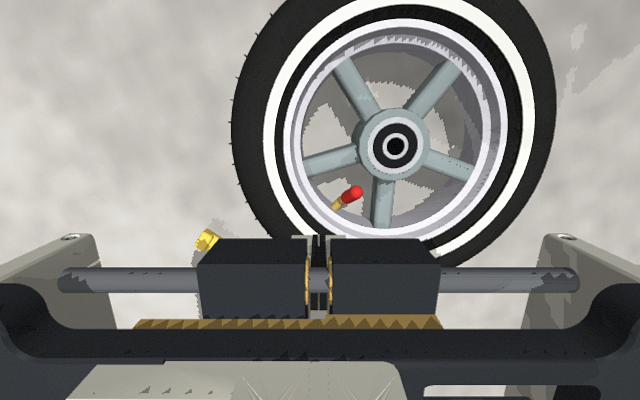

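The fingers are above the line beside the valve, with the cap at (352,193) in the wrist view. Next I'll refit the ring from here and make the guarded descent.

```bash
python3 - <<'E'
from fit import *
c=cam('wrist');x=[.579,-.0912]
for _ in range(3): x,n,e=fit(c,x[:2])
print(x.round(4),n,e)
im=c[0][:230].astype(int); m=(im[...,2]>im[...,1]+80)&(im[...,2]>im[...,0]+80); v,u=np.nonzero(m)
p=onplane(c,u.mean(),v.mean(),.046); d=p[:2]-x[:2]; print(np.hypot(*d),np.degrees(np.arctan2(d[1],d[0])))
E
python3 -m crank '{"gripper":[0,0,0,0,0],"dp":[[0,0,0.15],[0,0,0.15],[0,0,0.05],[0,0,0],[0,0,0]],"spin":[0,0,0,0,0]}' 
python3 -m crank '{"gripper":[0,0,0],"dp":[[0,0,0.03],[0,0,0],[0,0,0]],"spin":[0,0,0]}'
```

```text
[ 0.5792 -0.0913  0.078 ] 64 8.35438396308394e-05
0.04067247696159941 120.20625883640434
time: 5.4
ee_pos: [0.5387, -0.0249, 0.0729]
eef_rot: [-3.089, 0.57, -0.0]
contact_force: [-0.2, 0.1, 0.3]
grip_width: 0.0004
gripper_force: 0.0
time: 5.78
ee_pos: [0.5387, -0.0249, 0.072]
eef_rot: [-3.089, 0.57, -0.0]
contact_force: [0.3, 0.2, 0.3]
grip_width: 0.0008
gripper_force: 0.0
```

```bash
python3 -m crank '{"gripper":[0,0,0],"dp":[[0,0,0.03],[0,0,0],[0,0,0]],"spin":[0,0,0]}'; python3 -m crank '{"gripper":[0,0,0],"dp":[[0,0,0.02],[0,0,0],[0,0,0]],"spin":[0,0,0]}'
cat > plan.py <<'E'
import numpy as np
C=np.array([.5792,-.0913]);a0=121.3;N=72
ph=np.radians(-20.92);X=np.array([np.cos(ph),np.sin(ph)]);Y=np.array([np.sin(ph),-np.cos(ph)])
pt=lambda i:C+.078*np.array([np.cos(np.radians(a0-5*i)),np.sin(np.radians(a0-5*i))])
acc=np.zeros(2);s=pt(0)
for k in range(10):
    o=[]
    for i in range(8*k+1,min(8*k+8,75)+1):
        d=pt(i)-s; t=np.array([d@X,d@Y])/.03; q=np.round(t-acc,2); acc+=q; o.append([float(q[0]),float(q[1]),0])
    print(k,str(o).replace(' ',''),'end',pt(min(8*k+8,75)).round(4))
E
python3 plan.py
```

```text
time: 6.15
ee_pos: [0.5387, -0.0249, 0.0711]
eef_rot: [-3.089, 0.57, -0.0]
contact_force: [1.5, -0.1, -0.0]
grip_width: 0.0003
gripper_force: 0.0
time: 6.52
ee_pos: [0.5387, -0.025, 0.0705]
eef_rot: [3.089, -0.57, 0.0]
contact_force: [-0.7, -0.0, 1.3]
grip_width: 0.0006
gripper_force: 1.0
0 [[0.15,-0.17,0],[0.16,-0.16,0],[0.17,-0.15,0],[0.19,-0.13,0],[0.2,-0.11,0],[0.2,-0.09,0],[0.22,-0.08,0],[0.21,-0.06,0]] end [ 0.591  -0.0142]
1 [[0.23,-0.04,0],[0.22,-0.02,0],[0.23,0.01,0],[0.23,0.02,0],[0.22,0.04,0],[0.22,0.06,0],[0.21,0.08,0],[0.21,0.09,0]] end [ 0.6378 -0.0398]
2 [[0.19,0.12,0],[0.19,0.13,0],[0.17,0.14,0],[0.16,0.17,0],[0.15,0.17,0],[0.12,0.19,0],[0.12,0.19,0],[0.09,0.21,0]] end [ 0.6572 -0.0895]
3 [[0.08,0.21,0],[0.06,0.22,0],[0.03,0.23,0],[0.02,0.22,0],[0.0,0.23,0],[-0.02,0.22,0],[-0.04,0.23,0],[-0.06,0.22,0]] end [ 0.6401 -0.1401]
4 [[-0.08,0.21,0],[-0.09,0.2,0],[-0.12,0.2,0],[-0.13,0.19,0],[-0.15,0.17,0],[-0.16,0.16,0],[-0.17,0.14,0],[-0.19,0.13,0]] end [ 0.5945 -0.1678]
5 [[-0.2,0.11,0],[-0.2,0.1,0],[-0.22,0.08,0],[-0.21,0.05,0],[-0.23,0.04,0],[-0.22,0.02,0],[-0.23,-0.0,0],[-0.23,-0.02,0]] end [ 0.5417 -0.1597]
6 [[-0.22,-0.04,0],[-0.22,-0.06,0],[-0.21,-0.08,0],[-0.21,-0.1,0],[-0.19,-0.11,0],[-0.19,-0.13,0],[-0.17,-0.15,0],[-0.16,-0.16,0]] end [ 0.5065 -0.1196]
7 [[-0.15,-0.17,0],[-0.12,-0.19,0],[-0.12,-0.2,0],[-0.09,-0.2,0],[-0.08,-0.22,0],[-0.06,-0.22,0],[-0.03,-0.22,0],[-0.02,-0.23,0]] end [ 0.5053 -0.0663]
8 [[-0.0,-0.22,0],[0.02,-0.23,0],[0.04,-0.22,0],[0.06,-0.22,0],[0.08,-0.21,0],[0.09,-0.21,0],[0.12,-0.19,0],[0.13,-0.19,0]] end [ 0.5387 -0.0247]
9 [[0.15,-0.17,0],[0.16,-0.16,0],[0.17,-0.15,0]] end [ 0.5573 -0.0164]
```

```bash
python3 -m crank '{"gripper":[0,0,0],"dp":[[0,0,0.01],[0,0,0.005],[0,0,0]],"spin":[0,0,0]}'
python3 - <<'E'
from h import *
F=[];P=[]
for _ in range(5): cam('wrist'); s=state();F.append(s['contact_force']);P.append(s['ee_pos'])
print(np.mean(F,0).round(2),np.mean(P,0).round(4))
E
```

```text
time: 6.9
ee_pos: [0.5387, -0.0249, 0.0702]
eef_rot: [-3.089, 0.57, -0.0]
contact_force: [-1.6, 0.1, 4.0]
grip_width: 0.0008
gripper_force: 2.0
[-0.99 -0.12  3.94] [ 0.5387 -0.0249  0.0701]
```

Contact is about 4 N, so I'll begin the stroke.

```bash
python3 -m crank '{"gripper":[0,0,0,0,0,0,0,0],"dp":[[0.15,-0.17,0],[0.16,-0.16,0],[0.17,-0.15,0],[0.19,-0.13,0],[0.2,-0.11,0],[0.2,-0.09,0],[0.22,-0.08,0],[0.21,-0.06,0]],"spin":[0,0,0,0,0,0,0,0]}'
python3 - <<'E'
from h import *
F=[];P=[]
for _ in range(4): cam('wrist'); s=state();F.append(s['contact_force']);P.append(s['ee_pos'])
print(np.mean(F,0).round(2),np.mean(P,0).round(4))
E
```

```text
time: 8.15
ee_pos: [0.5912, -0.0141, 0.0699]
eef_rot: [3.09, -0.57, -0.001]
contact_force: [-4.0, 0.1, 5.7]
grip_width: 0.0005
gripper_force: 2.7
[-1.14 -0.72  5.05] [ 0.592  -0.0141  0.07  ]
```

```bash
python3 -m crank '{"gripper":[0,0,0,0,0,0,0,0],"dp":[[0.23,-0.04,-0.005],[0.22,-0.02,-0.005],[0.23,0.01,0],[0.23,0.02,0],[0.22,0.04,0],[0.22,0.06,0],[0.21,0.08,0],[0.21,0.09,0]],"spin":[0,0,0,0,0,0,0,0]}'
python3 - <<'E'
from fit import *
F=[];P=[]
for _ in range(4): c=cam('wrist'); s=state();F.append(s['contact_force']);P.append(s['ee_pos'])
print(np.mean(F,0).round(2),np.mean(P,0).round(4))
k=cam('side'); k2=cam('scene')
x=[.5792,-.0913]
for n,c in(('side',k),('scene',k2)):
    try: print(n,fit(c,x))
    except Exception as e: print(e)
    im=c[0].astype(int)[195:260]; im=im[:,290:400]; m=(im[...,2]>im[...,1]+50)&(im[...,2]>im[...,0]+50); v,u=np.nonzero(m); print(u.mean()+290 if len(u) else None,v.mean()+195 if len(u) else None)
E
```

```text
time: 9.35
ee_pos: [0.6383, -0.0403, 0.0703]
eef_rot: [-3.089, 0.57, -0.0]
contact_force: [-1.7, 1.1, 2.9]
grip_width: 0.0007
gripper_force: 1.6
[ 0.55 -1.    2.92] [ 0.6387 -0.0407  0.0704]
side (array([ 0.57727769, -0.08962446,  0.07826925]), 25, np.float64(0.0008659094985113053))
352.6666666666667 217.0
scene (array([ 0.57783173, -0.09166747,  0.07491056]), 13, np.float64(0.0006388182695284982))
317.5 229.5
```

```bash
python3 -m crank '{"gripper":[0,0,0,0,0,0,0,0],"dp":[[0.19,0.12,0],[0.19,0.13,0],[0.17,0.14,0],[0.16,0.17,0],[0.15,0.17,0],[0.12,0.19,0],[0.12,0.19,0],[0.09,0.21,0]],"spin":[0,0,0,0,0,0,0,0]}'
python3 - <<'E'
from fit import *
F=[];P=[]
for _ in range(4): c=cam('scene'); s=state();F.append(s['contact_force']);P.append(s['ee_pos'])
print(np.mean(F,0).round(2),np.mean(P,0).round(4))
a=cv2.imread('pics/side0.png');k=cam('side')[0]
f=lambda im:np.float32(cv2.cvtColor(im[205:250,325:375],cv2.COLOR_BGR2GRAY))
# hub/valve patch match
T=cv2.resize(a[212:236,345:375],None,fx=8,fy=8,interpolation=2);S=cv2.resize(k[207:241,340:380],None,fx=8,fy=8,interpolation=2)
r=cv2.matchTemplate(S,T,cv2.TM_CCOEFF_NORMED);_,m,_,l=cv2.minMaxLoc(r);print('side shift px',m,(l[0]-40)/8,(l[1]-40)/8)
E
```

```text
time: 10.65
ee_pos: [0.6573, -0.0902, 0.0704]
eef_rot: [-3.089, 0.57, -0.0]
contact_force: [0.3, 2.4, 2.7]
grip_width: 0.0008
gripper_force: 1.6
[ 0.56 -1.16  2.89] [ 0.6573 -0.0907  0.0704]
side shift px 0.7658073902130127 0.0 0.0
```

The wheel hasn't shifted and the force is about 3 N. Continuing.

```bash
python3 -m crank '{"gripper":[0,0,0,0,0,0,0,0],"dp":[[0.08,0.21,0],[0.06,0.22,0],[0.03,0.23,0],[0.02,0.22,0],[0,0.23,0],[-0.02,0.22,0],[-0.04,0.23,0],[-0.06,0.22,0]],"spin":[0,0,0,0,0,0,0,0]}'
python3 - <<'E'
from h import *
F=[];P=[]
for _ in range(4): c=cam('scene'); s=state();F.append(s['contact_force']);P.append(s['ee_pos'])
print(np.mean(F,0).round(2),np.mean(P,0).round(4))
E
```

```text
time: 11.9
ee_pos: [0.6399, -0.1408, 0.0704]
eef_rot: [3.089, -0.57, 0.0]
contact_force: [0.6, 1.6, 2.3]
grip_width: 0.0002
gripper_force: 1.5
[ 0.12 -2.3   3.38] [ 0.6394 -0.1413  0.0704]
```

```bash
python3 -m crank '{"gripper":[0,0,0,0,0,0,0,0],"dp":[[-0.08,0.21,0],[-0.09,0.2,0],[-0.12,0.2,0],[-0.13,0.19,0],[-0.15,0.17,0],[-0.16,0.16,0],[-0.17,0.14,0],[-0.19,0.13,0]],"spin":[0,0,0,0,0,0,0,0]}'
python3 - <<'E'
from h import *
F=[];P=[]
for _ in range(4): c=cam('wrist'); s=state();F.append(s['contact_force']);P.append(s['ee_pos'])
print(np.mean(F,0).round(2),np.mean(P,0).round(4))
a=cv2.imread('pics/side0.png');k=cam('side')[0]
T=cv2.resize(a[212:236,345:375],None,fx=8,fy=8,interpolation=2);S=cv2.resize(k[207:241,340:380],None,fx=8,fy=8,interpolation=2)
r=cv2.matchTemplate(S,T,cv2.TM_CCOEFF_NORMED);_,m,_,l=cv2.minMaxLoc(r);print('side shift px',m,(l[0]-40)/8,(l[1]-40)/8)
E
```

```text
time: 13.1
ee_pos: [0.5941, -0.1681, 0.0704]
eef_rot: [3.089, -0.57, 0.0]
contact_force: [1.8, 0.3, 2.1]
grip_width: 0.0005
gripper_force: 1.5
[-0.71 -0.72  3.28] [ 0.5933 -0.1683  0.0702]
side shift px 0.39080700278282166 5.0 -2.625
```

```bash
python3 -m crank '{"gripper":[0,0,0,0,0,0,0,0],"dp":[[-0.2,0.11,0],[-0.2,0.1,0],[-0.22,0.08,0],[-0.21,0.05,0],[-0.23,0.04,0],[-0.22,0.02,0],[-0.23,0,0],[-0.23,-0.02,0]],"spin":[0,0,0,0,0,0,0,0]}'
python3 - <<'E'
from h import *
F=[];P=[]
for _ in range(4): c=cam('scene'); s=state();F.append(s['contact_force']);P.append(s['ee_pos'])
print(np.mean(F,0).round(2),np.mean(P,0).round(4))
E
```

```text
time: 14.35
ee_pos: [0.5413, -0.1599, 0.0703]
eef_rot: [3.089, -0.57, 0.0]
contact_force: [1.6, -1.0, 2.8]
grip_width: 0.0005
gripper_force: 1.6
[-1.    1.42  4.  ] [ 0.5405 -0.1596  0.0702]
```

```bash
python3 -m crank '{"gripper":[0,0,0,0,0,0,0,0],"dp":[[-0.22,-0.04,0],[-0.22,-0.06,0],[-0.21,-0.08,0],[-0.21,-0.1,0],[-0.19,-0.11,0],[-0.19,-0.13,0],[-0.17,-0.15,0],[-0.16,-0.16,0]],"spin":[0,0,0,0,0,0,0,0]}'
python3 - <<'E'
from fit import *
F=[];P=[]
for _ in range(4): c=cam('wrist'); s=state();F.append(s['contact_force']);P.append(s['ee_pos'])
print(np.mean(F,0).round(2),np.mean(P,0).round(4))
print(fit(c,[.5792,-.0913])); x=[.5792,-.0913]
im=c[0][:230].astype(int); m=(im[...,2]>im[...,1]+80)&(im[...,2]>im[...,0]+80); v,u=np.nonzero(m)
if len(u): p=onplane(c,u.mean(),v.mean(),.046); d=p[:2]-x; print(len(u),np.hypot(*d),np.degrees(np.arctan2(d[1],d[0])))
E
```

```text
time: 15.55
ee_pos: [0.5062, -0.1196, 0.0703]
eef_rot: [3.089, -0.57, -0.0]
contact_force: [0.3, -1.6, 4.0]
grip_width: 0.0001
gripper_force: 1.6
[-0.95  1.84  3.59] [ 0.506  -0.1192  0.0702]
(array([ 0.57905372, -0.09153599,  0.07761791]), 58, np.float64(0.00013641807149997786))
216 0.03933904659796723 121.9987293465721
```

The wheel is unmoved and the valve still reads about 121°.

```bash
python3 -m crank '{"gripper":[0,0,0,0,0,0,0,0],"dp":[[-0.15,-0.17,0],[-0.12,-0.19,0],[-0.12,-0.2,0],[-0.09,-0.2,0],[-0.08,-0.22,0],[-0.06,-0.22,0],[-0.03,-0.22,0],[-0.02,-0.23,0]],"spin":[0,0,0,0,0,0,0,0]}'
python3 - <<'E'
from h import *
F=[];P=[]
for _ in range(4): c=cam('scene'); s=state();F.append(s['contact_force']);P.append(s['ee_pos'])
print(np.mean(F,0).round(2),np.mean(P,0).round(4))
E
```

```text
time: 16.75
ee_pos: [0.5054, -0.0661, 0.0702]
eef_rot: [3.089, -0.57, -0.001]
contact_force: [-1.4, -2.2, 3.5]
grip_width: 0.0001
gripper_force: 1.7
[-1.06  1.62  3.28] [ 0.5057 -0.0657  0.0703]
```

```bash
python3 -m crank '{"gripper":[0,0,0,0,0,0,0,0],"dp":[[0,-0.22,0],[0.02,-0.23,0],[0.04,-0.22,0],[0.06,-0.22,0],[0.08,-0.21,0],[0.09,-0.21,0],[0.12,-0.19,0],[0.13,-0.19,0]],"spin":[0,0,0,0,0,0,0,0]}'
python3 - <<'E'
from fit import *
F=[];P=[]
for _ in range(4): c=cam('wrist'); s=state();F.append(s['contact_force']);P.append(s['ee_pos'])
p=np.mean(P,0);print(np.mean(F,0).round(2),p.round(4))
x=fit(c,[.5792,-.0913]);print(x); x=x[0]
d=p[:2]-x[:2]; print('tip',np.hypot(*d),np.degrees(np.arctan2(d[1],d[0])))
im=c[0][:230].astype(int); m=(im[...,2]>im[...,1]+80)&(im[...,2]>im[...,0]+80); v,u=np.nonzero(m)
p=onplane(c,u.mean(),v.mean(),.046); d=p[:2]-x[:2]; print(len(u),np.hypot(*d),np.degrees(np.arctan2(d[1],d[0])))
E
```

```text
time: 17.95
ee_pos: [0.539, -0.0247, 0.0703]
eef_rot: [3.089, -0.57, -0.0]
contact_force: [-2.0, -1.5, 3.4]
grip_width: 0.0004
gripper_force: 1.7
[-0.08  1.53  2.69] [ 0.5398 -0.0243  0.0704]
(array([ 0.57924431, -0.091236  ,  0.07767523]), 56, np.float64(0.00011785834963868204))
tip 0.07770914397692942 120.53198918506232
290 0.040572196483536396 120.21997009485983
```

Full turn completed. I'll add a small 3° overlap, then lift clear.

```bash
python3 -m crank '{"gripper":[0,0,0,0,0,0,0,0],"dp":[[0.08,-0.09,0],[0,0,0],[0,0,-0.2],[0,0,-0.6],[0,0,-1],[0,0,-1],[0,0,-1],[0,0,0]],"spin":[0,0,0,0,0,0,0,0]}'; python3 -m crank '{"gripper":[0,0,0],"dp":[[0,0,0],[0,0,0],[0,0,0]],"spin":[0,0,0]}'
python3 - <<'E'
from fit import *
c=cam('wrist'); print(fit(c,[.5792,-.0913])); a=cv2.imread('pics/scene0.png'); b=cam('scene')[0]
d=cv2.absdiff(a,b).max(2)>60; print(state()['contact_force'])
cv2.imwrite('pics/end.png',b)
E
```

```text
time: 19.15
ee_pos: [0.5434, -0.023, 0.1871]
eef_rot: [-3.087, 0.569, -0.008]
contact_force: [0.7, 0.3, 0.0]
grip_width: 0.0004
gripper_force: 0.0
time: 19.52
ee_pos: [0.5415, -0.0234, 0.1835]
eef_rot: [3.089, -0.57, -0.002]
contact_force: [0.8, -0.5, -0.5]
grip_width: 0.0005
gripper_force: 0.0
(array([ 0.57910953, -0.09118445,  0.07796439]), 120, np.float64(0.00017331698198939084))
[ 0.29071871 -0.04540274  0.15790124]
```

View pics/end.png

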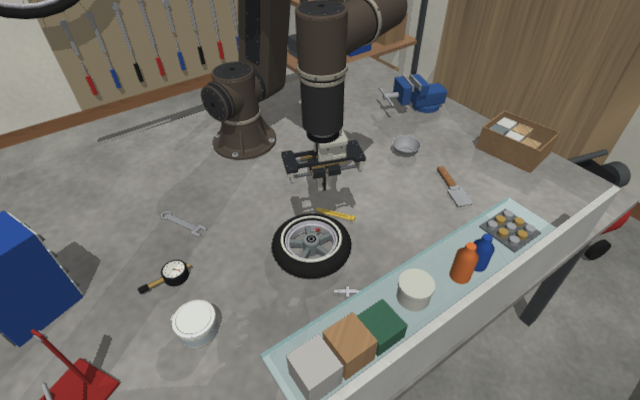

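The gripper is clear, the wheel is still at (311,240), and all the other things are where they were.

```bash
python3 -c "
from rig import job_done
print(job_done())"
```

```text
the job is handed in; nothing more can be done
None
```

The closed fingertips ran one full clockwise turn along the moulded line, from the valve back to it, at about 3–5 N with contact at every check; they then lifted clear with the wheel and bystanders unmoved, and I handed the job in at about 20 s.

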